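# Twin pendulum bars from sloping rack to timing stand

## Robot

A 6-joint arm with a two-finger parallel gripper is mounted at the origin on the work surface. World frame = base frame: x ahead of the robot, y to its left, z up, the work surface at z = 0. Lengths are in m, angles in rad, forces in N, time in s.
With the tool pointing down it reaches from about 0.2 to 0.875 m from the base axis. Payload 3.4 kg.
Tool frame: the origin (TCP) lies between the finger pads; the fingertips stand 25 mm ahead of it and the grasp point (between the pads) lies 6 mm ahead of it (r.nose_length is the z of the fingertips in the tool frame, in m); z points along the fingers, y is the line along which they close (so a half turn about z gives the same grasp; the last joint's range is limited). The gripper opens to 94 mm and grips with 3 to 60 N. Pads are 16 mm wide; open, the fingers measure 119 mm over their backs; the gripper's body (75 mm by 177 mm) begins 78 mm behind the grasp point.
Start: joints at [1.127, 0.276, 1.505, -0, 1.361, -0.121], TCP at [0.182, 0.545, 0.23] pointing down, gripper open.
Joint ranges: [-2.89, 2.89], [-0.75, 2.08], [0.22, 2.7], [-1.18, 4.32], [0.11, 2.71], [-2.7, 2.7]. Speed limits (rad/s): [2.57, 2.57, 3.14, 3.14, 3.14, 3.14].

## Interface

Orientations are given as a unit quaternion [w, x, y, z].
In Python, from plant import r, gripper_to, inverse_kinematics, vision, models, telemetry gives the robot as it stands. Calls block until the motion is done:
- r.move_to(position, orientation): joint-space move of the TCP to a pose.
- r.move_l(position, rot=None, vel=0.15, guard=None): straight line of the TCP; rot=None keeps the orientation; vel is the mean speed in m/s. With guard (N) it stops when the force on the tool has changed by that much, and returns True; else False.
- r.movej(angles): joint-space move.
- gripper_to(opening, f_grip=None): finger opening in m; f_grip is the grip in N (None keeps the last); returns when the fingers have stopped.
- r.hold(seconds).
- inverse_kinematics(position, orientation): joint angles nearest the present ones, or None.
- vision.snapshot(name): name is "scene" or "side" or "wrist"; returns the picture (480x640x3 uint8, red, green, blue); there is no depth.
- vision.get_calibration(name): a dict with "fx", "fy", "cx", "cy" (pixels), "D" ([k1, k2, p1, p2, k3] as OpenCV has them; the pictures are not rectified), "position" and "orientation" of the camera in the world. Camera axes: x right, y down, z forward; pixel columns grow to the right and rows downward; lengths in m; the calibration is good to about 2 mm. A picture is of the moment at which its call begins: read the wrist's pose just before it. get_calibration takes no time and is no camera call; for the wrist camera it gives the pose at the moment of the call.
A pose or a line that the arm cannot do raises r.PlanningError and nothing moves.
- r.sign_off(): hands the job in; it is judged then, once.
Trained networks look in the newest picture that a camera, given by its name, has taken for a name from the list of things; names that differ only in an ending like _2 or _b are one class to them, and where a whole thing is asked for, a point or a joint stands for the part that bears it (a point fixed in the world has none). Each returns a list of dicts, best first, with "score" (0 to 1); they miss things now and then, are a little off and sometimes report something else, mostly with a low value. They report only what shows in the picture. A call takes as long as a camera call.
- models.boxes_of(thing, camera): "at" ([x, y, z] in m, in world coordinates, good to about 4 mm: the middle of the surface that is visible of it).
- models.regions_of(thing, camera): "pixels" (480x640 bool, what is visible of it).
- models.mark_of(thing, camera): "at" ([x, y, z] in m, in world coordinates, good to about 4 mm: a listed point, or the origin of a listed thing).
Readings, each from a call of its own:
- telemetry.current_t(): time.
- telemetry.current_joints(): joint angles.
- telemetry.current_dq(): joint speeds.
- telemetry.current_joint_efforts(): joint torques, N m.
- telemetry.current_ee_pos(): TCP position.
- telemetry.current_tool_rot(): TCP orientation.
- telemetry.current_wrist_force(): force on the tool from outside, world axes, zero at the start.
- telemetry.current_torque(): the same for the moment, N m.
- telemetry.current_opening(): finger opening in m.
- telemetry.current_finger_force(): force on a finger pad.
Only numpy, scipy, OpenCV 4.12 (cv2) and the standard library are available. Lean on these libraries where they do the work, as an engineer would, in place of code of your own. Each camera call takes 0.05 s, during which the arm holds its last target. There are 200 camera calls.

## Task

Pick up the two steel pendulum bars from the sloping rack together in one grasp and set them down side by side in the two saddles of the timing stand. Then push them along the saddles against the stand's sprung end plate until their ends are flush with each other and the plate is left pressed in by a few millimetres, without driving the plate to the bottom of its travel. Let go, and leave the metronome, slide weight, gear cluster and loupe where they stand.

Things in the scene. Friction and masses are not known exactly. Their poses are not given: they have to be found in the camera images.
- bar_a_center (a point): Centre of the lower of two identical steel pendulum bars, 18 x 18 mm square, 180 mm long, 0.2 kg. y along its length; on the rack x points up the slope to bar_b, z square to the slope, outward. On the rack they lie level lengthwise, touching side by side (pair 36 mm wide), ends staggered by up to 16 mm.
- bar_b_center (a point): Centre of the upper bar, identical to bar_a, with the same axes on the rack.
- rack: Fixed rack, origin under its base (10 mm thick). Its 35 degree slope rises towards rack +x; the pair's centre is 100 mm above the origin. The bars lie along rack y on two 20 mm beams at y = -50 and +50 mm, against 12 mm lips on their lower side. Between the beams (80 mm) it is open below and beside the bars, down to the base. Grasp square to the slope.
- stand: Fixed stainless timing stand, origin under its base (12 mm thick; y = -157 to +77 mm), z up. At its -y end is the sprung end plate, then a column 140 mm high with a large knob (not used), at y = -147 mm. The +y end is open: past y = +48 mm nothing stands higher than the base, so the bars can be pushed there on their ends.
- saddles (a point): Where the pair's middle is best set down: on the saddles' floor, 60 mm above the stand's origin, at stand y = +5 mm, stand's axes. Bars lie along y. The saddles, 16 mm long, are at stand y = -50 and +40 mm; lips 10 mm high leave 42 mm across, centred on x = 0. Between the saddles it is open down to the base.
- plate (a joint): How far the end plate is pressed in, m, towards stand -y: 0 at rest, bottoms at 0.015; want 1 to 12 mm at the end. Spring 800 N/m, no preload; friction of the two bars (2 to 6 N together) keeps it pressed. Plate 50 mm wide, 52 to 86 mm high. Its face at rest is anywhere from stand y = -100 to -118 mm, not measured: see it or feel for it.
- bar_a: Bar a, the same point and axes as point bar_a_center.
- bar_b: Bar b, the same point and axes as point bar_b_center.
- metronome: Loose black stepped-pyramid metronome body, 110 x 110 mm, 182 mm high, origin under its centre; leave alone.
- slide_weight: Loose dark tungsten-coloured turned weight, 54 mm across, 50 mm high, origin under its centre; leave alone.
- gear_cluster: Loose brass gear cluster, 71 mm across, 52 mm high with its arbor, origin under its centre; leave alone.
- loupe: Loose black lens loupe, 48 mm across, 30 mm high, origin under its centre; leave alone.

How it is judged:
On the way, in this order (a step that is already met when the one before it is completed fails the run):
1. both bars are lifted side by side in one grasp, off the rack (contact force between the fingers and bar_a above 0.5 N and distance of each of bar_a_center, bar_b_center from where it was at the start of the episode above 0.04 m and contact force between the fingers and bar_b above 0.5 N and distance between bar_a_center and bar_b_center below 0.035 m and angle between the y axis of bar_a_center and the y axis of bar_b_center, either way round below 0.15 rad), for 0.2 s.
2. both bars lie in the saddles of the stand (x of bar_a_center in the frame of stand between -0.03 and 0.03 m and y of bar_a_center in the frame of stand between -0.045 and 0.03 m and z of bar_a_center in the frame of stand between 0.064 and 0.074 m and angle between the y axis of each of bar_a_center, bar_b_center and the y axis of stand, either way round below 0.06 rad and x of bar_b_center in the frame of stand between -0.03 and 0.03 m and y of bar_b_center in the frame of stand between -0.045 and 0.03 m and z of bar_b_center in the frame of stand between 0.064 and 0.074 m), for 0.2 s.
At the end, for the whole second after the job is handed in: Both bars lie at rest side by side in both saddles, along the stand (within 0.06 rad, centres 64 to 74 mm high, within 30 mm of its middle line, y -45 to +30 mm), ends flush with each other within 2 mm, and the end plate is left pressed in by 1 to 12 mm (all of step 2 and y of bar_a_center in the frame of bar_b_center between -0.002 and 0.002 m and value of joint plate between 0.001 and 0.012 m and linear speed of each of bar_a, bar_b below 0.01 m/s and angular speed of each of bar_a, bar_b below 0.1 rad/s); the robot touches nothing.
It fails at once if the end plate is driven to the bottom of its travel (over 14 mm) (value of joint plate above 0.014 m).
It fails at once if a bystander is moved over 20 mm (distance of any of metronome, slide_weight, gear_cluster, loupe from where it was at the start of the episode above 0.02 m).
It also fails if it takes over 64 s, if anything falls off the work surface, if the arm or the gripper's body presses on something with over 40 N, if the wrist force passes 120 N, or if a joint passes its speed limit or range.

## Working session

There is one attempt and no reset: what is moved stays moved. The work goes in short steps, each a Python script; the robot and the scene stay as the last script left them, time stands still between calls to the robot, and variables do not carry over. Pictures are saved under pics/ and viewed, at most 10 in all, crops included, and the job is handed in when it is done.

```bash
mkdir -p pics; ls
python3 - <<'E'
from plant import r, vision, models, telemetry
import cv2, numpy as np
np.set_printoptions(precision=4,suppress=True)
for c in ("scene","side"):
    im=vision.snapshot(c); cv2.imwrite(f"pics/{c}0.png",im[:,:,::-1])
    cal=vision.get_calibration(c); print(c,{k:np.round(v,4) for k,v in cal.items()})
    for t in ("bar_a_center","bar_b_center","rack","stand","saddles","metronome","slide_weight","gear_cluster","loupe"):
        print(t,[(round(d["score"],2),np.round(d["at"],4)) for d in models.mark_of(t,c)[:3]])
print(telemetry.current_t())
E
```

```text
pics
scene {'fx': np.float64(587.034), 'fy': np.float64(587.034), 'cx': np.float64(326.5681), 'cy': np.float64(239.2237), 'D': array([-0.0104,  0.    ,  0.    ,  0.    ,  0.    ]), 'position': array([ 1.3401, -0.251 ,  0.678 ]), 'orientation': array([-0.368 ,  0.7172,  0.5303, -0.2627])}
bar_a_center [(0.47, array([0.4941, 0.2744, 0.0967]))]
bar_b_center [(0.9, array([0.5117, 0.2798, 0.1035])), (0.26, array([ 0.3595,  0.0017, -0.0007]))]
rack [(0.93, array([ 0.5015,  0.2849, -0.0022]))]
stand [(0.82, array([ 0.4883, -0.2104,  0.0025]))]
saddles [(0.76, array([ 0.4913, -0.2124,  0.0571]))]
metronome [(0.78, array([ 0.755 , -0.009 ,  0.0003]))]
slide_weight [(0.89, array([ 0.7236, -0.1774, -0.0011]))]
gear_cluster [(0.74, array([ 0.3568, -0.0029,  0.0007]))]
loupe [(0.82, array([ 0.7235,  0.1807, -0.0016]))]
side {'fx': np.float64(521.6718), 'fy': np.float64(521.6718), 'cx': np.float64(318.1147), 'cy': np.float64(236.5829), 'D': array([-0.0252,  0.    ,  0.    ,  0.    ,  0.    ]), 'position': array([ 0.4151, -0.6873,  0.6183]), 'orientation': array([-0.448 ,  0.8859, -0.1057,  0.058 ])}
bar_a_center [(0.65, array([0.4997, 0.2722, 0.095 ]))]
bar_b_center [(0.81, array([0.5084, 0.2777, 0.1043])), (0.4, array([ 0.4936, -0.2053,  0.0654]))]
rack [(0.6, array([ 0.4976,  0.2785, -0.0018]))]
stand [(0.86, array([ 0.4893, -0.2112,  0.002 ]))]
saddles [(0.72, array([ 0.4892, -0.2079,  0.0639]))]
metronome [(0.92, array([ 0.7543, -0.0132,  0.0004]))]
slide_weight [(0.84, array([ 0.7224, -0.178 , -0.0006]))]
gear_cluster [(0.96, array([ 0.3633, -0.0021,  0.0005]))]
loupe []
1.0
```

View pics/scene0.png

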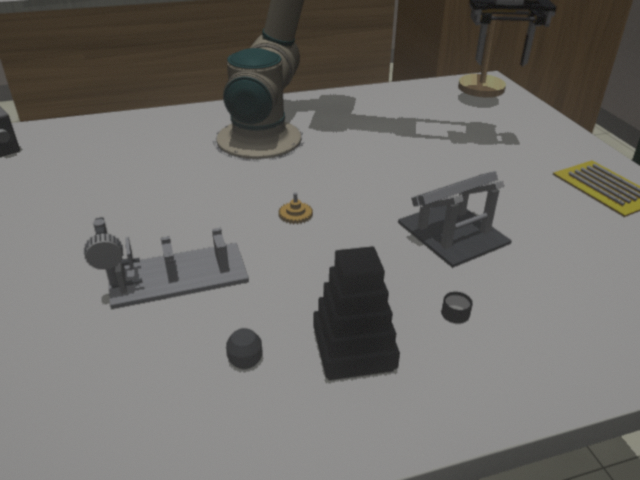

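View pics/side0.png

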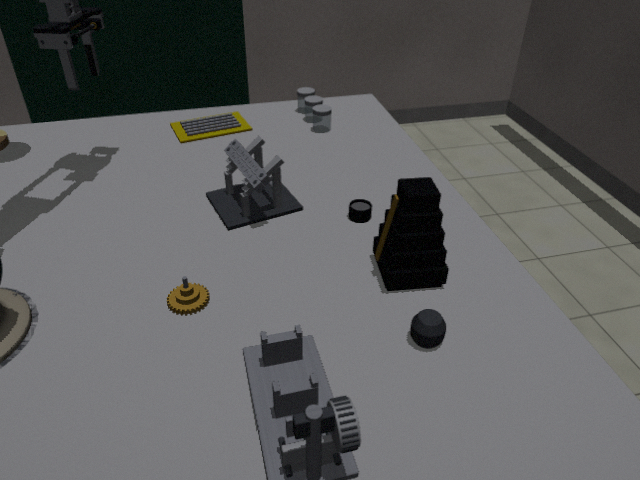

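The scene view shows the stand at about (175,270) px, column and knob at its left end. The rack is at (455,210), with the metronome and loupe in front of it. In the side view the rack's slope rises to the right and the stand's column is nearest the camera. Next I'll look from above with the wrist camera.

Run:
```python
from plant import r, vision, models, telemetry
import cv2, numpy as np
np.set_printoptions(precision=4,suppress=True)
q=telemetry.current_tool_rot(); print(q)
for n,p in (("stand",[0.47,-0.20,0.40]),("rack",[0.49,0.27,0.42])):
    r.move_to(p,[0,1,0,0])
    cal=vision.get_calibration("wrist"); im=vision.snapshot("wrist"); cv2.imwrite(f"pics/w_{n}.png",im[:,:,::-1])
    np.save(f"pics/w_{n}.npy",cal,allow_pickle=True)
    print(n,telemetry.current_ee_pos(),telemetry.current_tool_rot(),{k:np.round(v,4) for k,v in cal.items()})
    for t in (("bar_a_center","bar_b_center","rack") if n=="rack" else ("stand","saddles")):
        print(t,[(round(d["score"],2),np.round(d["at"],4)) for d in models.mark_of(t,"wrist")[:3]])
print(telemetry.current_t())
```

```text
[0.     0.1607 0.987  0.    ]
stand [ 0.4703 -0.1994  0.3999] [-0.0002  1.      0.0006 -0.    ] {'fx': np.float64(390.8231), 'fy': np.float64(390.8231), 'cx': np.float64(317.3765), 'cy': np.float64(238.5551), 'D': array([-0.0515,  0.    ,  0.    ,  0.    ,  0.    ]), 'position': array([ 0.5515, -0.1985,  0.5539]), 'orientation': array([ 0.1005,  0.7005, -0.6994, -0.1003])}
stand [(0.67, array([ 0.4925, -0.2085,  0.0008]))]
saddles [(0.65, array([ 0.4916, -0.2107,  0.0586]))]
rack [0.4904 0.269  0.4199] [ 0.0003  1.     -0.0008  0.    ] {'fx': np.float64(390.8231), 'fy': np.float64(390.8231), 'cx': np.float64(317.3765), 'cy': np.float64(238.5551), 'D': array([-0.0515,  0.    ,  0.    ,  0.    ,  0.    ]), 'position': array([0.5716, 0.2698, 0.574 ]), 'orientation': array([-0.1007, -0.6996,  0.7003,  0.1   ])}
bar_a_center [(0.72, array([0.4987, 0.2686, 0.0962]))]
bar_b_center [(0.66, array([0.5119, 0.2815, 0.1033]))]
rack [(0.65, array([ 0.5037,  0.2815, -0.    ]))]
5.9417
```

View pics/w_stand.png

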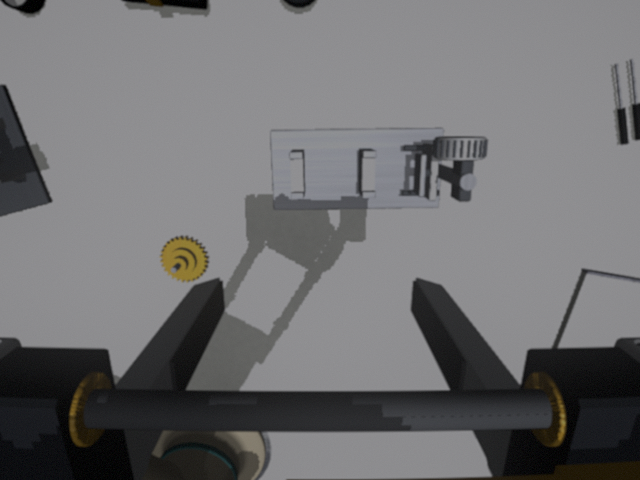

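View pics/w_rack.png

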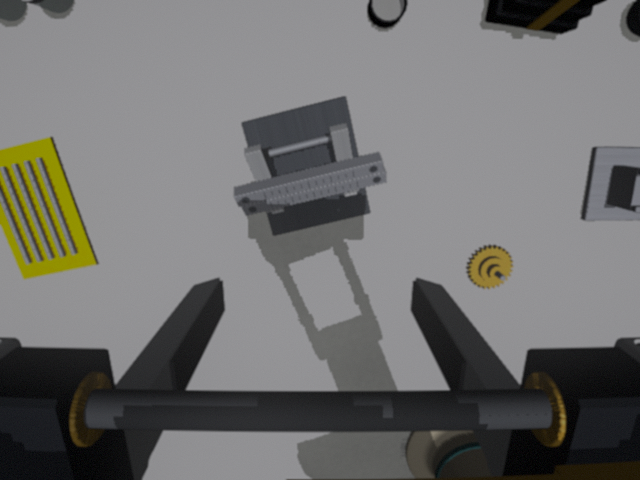

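The stand lies nearly along world y: base edges run (271,130)–(442,128), the column is at the right (-y), and the plate is near (425,178). The rack bars run from (237,195) to (385,165), with the slope rising up the image (+x). I'll turn these pixels into positions and yaws.

```bash
cat > h.py <<'E'
import numpy as np, cv2
from scipy.spatial.transform import Rotation as R
def rot(q): return R.from_quat([q[1],q[2],q[3],q[0]])
def quat(Rm): q=Rm.as_quat(); return [q[3],q[0],q[1],q[2]]
def unproj(cal,px,z):
    K=np.array([[cal["fx"],0,cal["cx"]],[0,cal["fy"],cal["cy"]],[0,0,1]])
    u=cv2.undistortPoints(np.array(px,float).reshape(-1,1,2),K,np.array(cal["D"])).reshape(-1,2)
    d=rot(cal["orientation"]).apply(np.c_[u,np.ones(len(u))]); p=np.array(cal["position"])
    return p+d*((z-p[2])/d[:,2])[:,None]
E
python3 - <<'E'
from h import *
np.set_printoptions(precision=4,suppress=True)
for n,px,z in (("stand",[(271,130),(442,128),(273,209),(439,208)],.012),("rack",[(243,122),(346,98),(274,234),(369,213)],.010)):
    cal=np.load(f"pics/w_{n}.npy",allow_pickle=True).item(); P=unproj(cal,px,z); print(n,P,P.mean(0))
    for i,j in ((1,0),(3,2)):
        d=P[i]-P[j]; print("yaw of y axis",np.degrees(np.arctan2(d[0],-d[1])), "len",np.linalg.norm(d))
    for i,j in ((0,2),(1,3)):
        d=P[i]-P[j]; print("yaw of x axis",np.degrees(np.arctan2(d[1],d[0])), "len",np.linalg.norm(d))
for n in("stand","rack"):
    im=cv2.imread(f"pics/w_{n}.png"); c=im[100:230,250:510] if n=="stand" else im[90:240,220:400]
    cv2.imwrite(f"pics/c_{n}.png",cv2.resize(c,None,fx=3 if n=="stand" else 4,fy=3 if n=="stand" else 4,interpolation=cv2.INTER_CUBIC))
E
```

```text
stand [[ 0.5444 -0.1363  0.012 ]
 [ 0.5481 -0.3663  0.012 ]
 [ 0.4362 -0.136   0.012 ]
 [ 0.4382 -0.3715  0.012 ]] [ 0.4917 -0.2525  0.012 ]
yaw of y axis 0.9114728169172884 len 0.2300238291839892
yaw of y axis 0.4938581284137865 len 0.23549387327765775
yaw of x axis -0.1941012871930277 len 0.10823243569184945
yaw of x axis 2.6702462945880683 len 0.10998053971080445
rack [[0.5756 0.3727 0.01  ]
 [0.607  0.23   0.01  ]
 [0.4137 0.3344 0.01  ]
 [0.4458 0.1931 0.01  ]] [0.5106 0.2825 0.01  ]
yaw of y axis 12.420878036083637 len 0.1461091830326297
yaw of y axis 12.775711489405452 len 0.1449213975935633
yaw of x axis 13.30484459930142 len 0.16633681649801513
yaw of x axis 12.897328503588806 len 0.16542524584930515
```

View pics/c_stand.png

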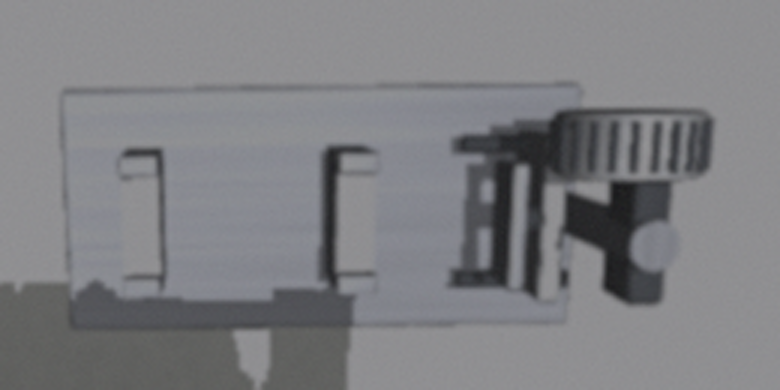

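View pics/c_rack.png

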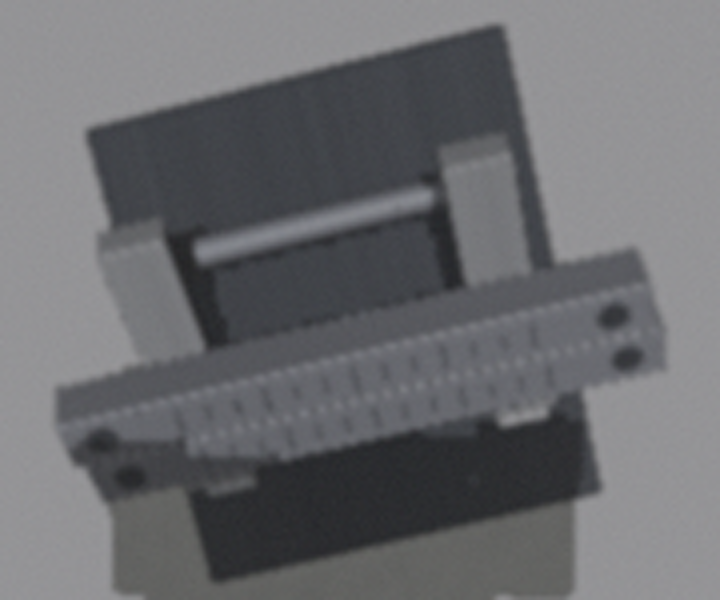

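Run:
```python
from h import *
np.set_printoptions(precision=4,suppress=True)
cal=np.load("pics/w_stand.npy",allow_pickle=True).item()
c=lambda p:[(250+(x+.5)/3,100+(y+.5)/3) for x,y in p]
print("lips",unproj(cal,c([(141,176),(145,279),(355,174),(355,279)]),.07))
print("plate",unproj(cal,c([(510,225),(527,225),(540,225),(562,225)]),.086))
print("saddle y edges top lips",unproj(cal,c([(122,165),(160,165),(335,165),(377,165)]),.07))
cal=np.load("pics/w_rack.npy",allow_pickle=True).item()
c=lambda p:[(220+(x+.5)/4,90+(y+.5)/4) for x,y in p]
# upper-bar top outer(edge) height ~.1+9*cos35+18*sin35; pair seam z=.1+9cos35
from math import *
print("seam at z ",unproj(cal,c([(85,480),(640,330)]),.1+.009*cos(radians(35))))
print("upper edge",unproj(cal,c([(70,425),(637,285)]),.1+.009*cos(radians(35))+.018*sin(radians(35))))
print("beam centres high ends",unproj(cal,c([(133,232),(475,150)]),.14))
```

```text
lips [[ 0.511  -0.174   0.07  ]
 [ 0.4688 -0.1751  0.07  ]
 [ 0.5121 -0.261   0.07  ]
 [ 0.4689 -0.2626  0.07  ]]
plate [[ 0.4937 -0.3217  0.086 ]
 [ 0.4937 -0.3285  0.086 ]
 [ 0.4937 -0.3337  0.086 ]
 [ 0.4938 -0.3426  0.086 ]]
saddle y edges top lips [[ 0.5155 -0.1663  0.07  ]
 [ 0.5155 -0.1817  0.07  ]
 [ 0.5156 -0.2528  0.07  ]
 [ 0.5157 -0.2698  0.07  ]]
seam at z  [[0.4713 0.3622 0.1074]
 [0.5166 0.1948 0.1074]]
upper edge [[0.4901 0.3637 0.1177]
 [0.5308 0.1978 0.1177]]
beam centres high ends [[0.5472 0.339  0.14  ]
 [0.5686 0.2463 0.14  ]]
```

```bash
cat >> h.py <<'E'
def frame(x,z):
    x,z=np.array(x,float),np.array(z,float); return R.from_matrix(np.c_[x,np.cross(z,x),z])
t=np.radians(12.8); s=np.radians(35)
rx=np.array([np.cos(t),np.sin(t),0]); ry=np.array([-np.sin(t),np.cos(t),0])
up=rx*np.cos(s)+np.array([0,0,np.sin(s)]); n=-rx*np.sin(s)+np.array([0,0,np.cos(s)])
pair=np.array([.502,.279,.100]); qr=quat(frame(ry,-n))
ts=np.radians(0.6); sx=np.array([np.cos(ts),np.sin(ts),0]); sy=np.array([-np.sin(ts),np.cos(ts),0])
so=np.array([.490,-.2125,0]); qs=quat(frame(sy,[0,0,-1]))
def S(x,y,z): return so+sx*x+sy*y+np.array([0,0,z])
E
python3 - <<'E'
from h import *
from plant import r, gripper_to, vision, models, telemetry, inverse_kinematics
np.set_printoptions(precision=4,suppress=True)
g=pair+up*.0015+n*.006
for p,q in ((g+n*.1,qr),(g,qr),(S(0,.005,.2),qs),(S(0,.005,.075),qs),(S(0,.13,.09),qs)): print(inverse_kinematics(p,q))
gripper_to(.075)
r.move_to(g+n*.1,qr); 
im=vision.snapshot("wrist"); cv2.imwrite("pics/pre.png",im[:,:,::-1])
print(r.move_l(g,vel=.08,guard=12),telemetry.current_ee_pos()-g,telemetry.current_wrist_force())
gripper_to(0.0,f_grip=40)
print(telemetry.current_opening(),telemetry.current_finger_force(),telemetry.current_wrist_force(),telemetry.current_t())
E
```

```text
[ 0.5261 -0.0053  2.1506 -0.4131  0.44    0.628 ]
[ 0.48    0.201   2.1885 -0.7558  0.2139  0.956 ]
[-0.5314  0.231   1.6457 -0.      1.2648 -0.5419]
[-0.5314  0.3481  1.8252 -0.      0.9683 -0.5419]
[-0.3078  0.283   1.883  -0.      0.9756 -0.3183]
False [-0.      0.      0.0001] [-0.0413 -0.7423 -0.065 ]
0.03560931700603951 39.97035205364227 [-2.9242 -0.6958  0.9374] 9.825
```

Run:
```python
from h import *
from plant import r, gripper_to, vision, models, telemetry
np.set_printoptions(precision=4,suppress=True)
g=pair+up*.0015+n*.006
r.move_l(g+n*.09,vel=.08); r.hold(.3)
print(telemetry.current_opening(),telemetry.current_finger_force(),telemetry.current_wrist_force())
r.move_l(g+n*.09+np.array([0,0,.08]),vel=.15)
r.move_to(S(0,.005,.20),qs); r.hold(.3)
print(telemetry.current_opening(),telemetry.current_finger_force(),telemetry.current_wrist_force(),telemetry.current_torque(),telemetry.current_t())
for c in ("scene","side","wrist"):
    im=vision.snapshot(c); cv2.imwrite(f"pics/held_{c}.png",im[:,:,::-1])
    for b in ("bar_a_center","bar_b_center","stand"): print(c,b,[(round(d["score"],2),np.round(d["at"],4)) for d in models.mark_of(b,c)[:2]])
np.save("pics/held_cal.npy",vision.get_calibration("wrist"),allow_pickle=True)
a=cv2.imread("pics/held_wrist.png"); b=cv2.imread("pics/held_side.png")
cv2.imwrite("pics/held.png",np.hstack([cv2.resize(a,(400,300)),b[220:480,170:470][:, :].copy() if 0 else cv2.resize(b[230:480,170:503],(400,300))]))
```

```text
0.03540686068322333 39.96563673019409 [-0.2186  0.5558 -3.4665]
0.03564089984813924 39.96571362018585 [-0.4692  0.3652 -3.8382] [-0.0631  0.0194  0.0099] 14.1333
scene bar_a_center [(0.78, array([ 0.4799, -0.2112,  0.192 ]))]
scene bar_b_center [(0.85, array([ 0.4989, -0.2047,  0.1954]))]
scene stand [(0.86, array([ 0.4922, -0.2104,  0.004 ]))]
side bar_a_center [(0.88, array([ 0.4836, -0.2134,  0.1943]))]
side bar_b_center [(0.81, array([ 0.4935, -0.2104,  0.1906]))]
side stand [(0.97, array([ 0.4897, -0.2101, -0.0004]))]
wrist bar_a_center [(0.85, array([ 0.4823, -0.2128,  0.1917]))]
wrist bar_b_center [(0.78, array([ 0.5033, -0.2081,  0.1876]))]
wrist stand []
```

View pics/held.png

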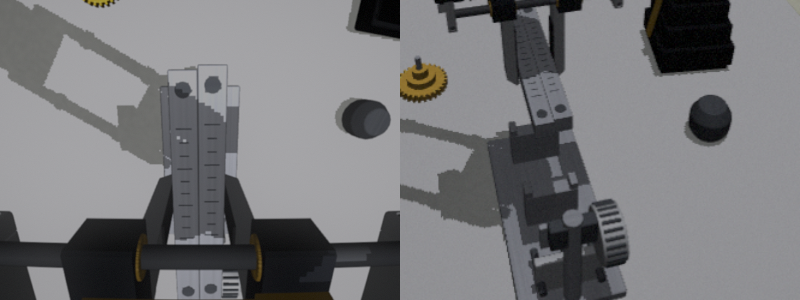

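The bars are level and side by side in the grasp, with a stagger of about 4 mm. I'll lower them into the saddles under a force guard.

Run:
```python
from h import *
from plant import r, gripper_to, vision, models, telemetry
np.set_printoptions(precision=4,suppress=True)
r.move_l(S(0.0005,.005,.092),vel=.12)
hit=r.move_l(S(0.0005,.005,.071),vel=.025,guard=5)
print(hit,telemetry.current_ee_pos(),telemetry.current_wrist_force(),telemetry.current_torque(),telemetry.current_t())
for c in ("scene","side"):
    im=vision.snapshot(c); cv2.imwrite(f"pics/set_{c}.png",im[:,:,::-1])
    for b in ("bar_a_center","bar_b_center"): print(c,b,[(round(d["score"],2),np.round(d["at"],4)) for d in models.mark_of(b,c)[:2]])
```

```text
True [ 0.4903 -0.2074  0.0754] [ 0.1134 -1.03    3.5812] [-0.2019 -0.0693  0.0049] 16.4333
scene bar_a_center [(0.81, array([ 0.484 , -0.2103,  0.0688]))]
scene bar_b_center [(0.62, array([ 0.4997, -0.2053,  0.07  ]))]
side bar_a_center [(0.68, array([ 0.4835, -0.2163,  0.0696])), (0.53, array([ 0.7213, -0.1761, -0.    ]))]
side bar_b_center [(0.63, array([ 0.4937, -0.2094,  0.0667]))]
```

Run:
```python
from h import *
from plant import r, gripper_to, vision, models, telemetry
np.set_printoptions(precision=4,suppress=True)
gripper_to(.060); r.hold(.2)
r.move_l(S(0,.005,.17),vel=.12)
for c in ("wrist","scene","side"):
    im=vision.snapshot(c); cv2.imwrite(f"pics/rel_{c}.png",im[:,:,::-1])
    if c=="wrist": np.save("pics/rel_cal.npy",vision.get_calibration("wrist"),allow_pickle=True)
    for b in ("bar_a_center","bar_b_center"): print(c,b,[(round(d["score"],2),np.round(d["at"],4)) for d in models.mark_of(b,c)[:1]])
r.move_l(S(0,.150,.15),vel=.2); gripper_to(.010)
r.move_l(S(0,.150,.082),vel=.12); r.hold(.2)
f0=np.array(telemetry.current_wrist_force()); print(f0)
for y in np.r_[np.arange(.145,.084,-.005)]:
    r.move_l(S(0,y,.082),vel=.04); r.hold(.05)
    f=np.array(telemetry.current_wrist_force())-f0; print(round(y,4),f,np.array(telemetry.current_torque())[2])
    if abs(f[1])>9: break
print(telemetry.current_t())
a=cv2.imread("pics/rel_wrist.png"); b=vision.snapshot("side")[:,:,::-1]; cv2.imwrite("pics/push_side.png",b)
cv2.imwrite("pics/rel.png",np.hstack([cv2.resize(a,(400,300)),cv2.resize(b[230:480,170:503],(400,300))]))
```

```text
wrist bar_a_center [(0.82, array([ 0.4823, -0.2123,  0.0648]))]
wrist bar_b_center [(0.64, array([ 0.5006, -0.2094,  0.0672]))]
scene bar_a_center [(0.79, array([ 0.4788, -0.2098,  0.0692]))]
scene bar_b_center []
side bar_a_center [(0.97, array([ 0.4866, -0.2177,  0.0685]))]
side bar_b_center [(0.69, array([ 0.4948, -0.214 ,  0.062 ]))]
[ 0.1909 -0.1309 -0.3677]
0.145 [ 0.0287  0.2111 -0.4544] 0.004170166286892529
0.14 [-0.711   0.4675  0.7889] -0.03732188728141722
0.135 [-0.1071  0.5833  0.3718] -0.008304607512388847
0.13 [-0.0299 -0.9935  0.3493] -0.0025671083560386567
0.125 [ 0.4032  0.1501 -0.1783] -0.019014911780885956
0.12 [-0.6409  0.4955  0.4003] 0.006366082770474576
0.115 [-0.315  -0.8167  0.2209] 0.05347349435306539
0.11 [-0.2414 -0.0241 -0.1068] 0.07671506895244018
0.105 [ 0.0698  0.1311 -0.0929] -0.028279039953435798
0.1 [0.1961 0.7652 1.1945] 0.025143877419563934
0.095 [-0.6584  1.3182  0.7513] 0.009892356175494176
0.09 [ 0.0386 -0.5974  0.4036] 0.006968857243747137
0.085 [0.8933 0.0813 0.4209] 0.02626606423376329
25.8417
```

View pics/rel.png

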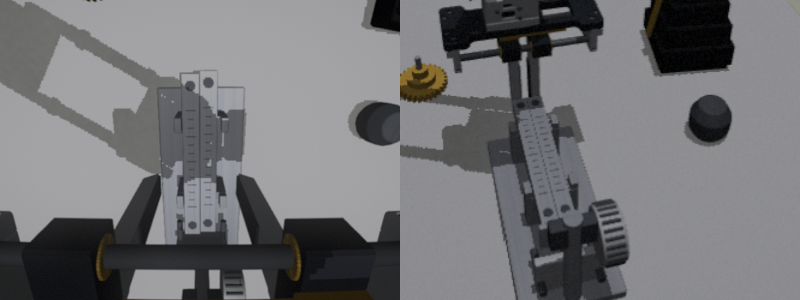

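The side view shows both bars in the saddles and the fingers at their +y ends, about (530,100) in the montage. Plate contact is expected at y ≈ 0.079, so I'll carry on in finer steps.

Run:
```python
from h import *
from plant import r, gripper_to, vision, models, telemetry
np.set_printoptions(precision=3,suppress=True)
F=lambda k=6: np.mean([telemetry.current_wrist_force() for _ in range(k) if r.hold(.02) is None],0)
print(F())
for y in np.arange(.083,.0725,-.002):
    r.move_l(S(0,y,.082),vel=.03); a=np.array(telemetry.current_wrist_force()); f=F(); print(round(y,4),a,f,telemetry.current_ee_pos()[1])
    if f[1]>8: break
print(telemetry.current_t())
b=vision.snapshot("side"); cv2.imwrite("pics/p2_side.png",b[:,:,::-1])
for t in ("bar_a_center","bar_b_center"): print(t,[(round(d["score"],2),np.round(d["at"],4)) for d in models.mark_of(t,"side")[:1]])
b=vision.snapshot("scene"); cv2.imwrite("pics/p2_scene.png",b[:,:,::-1])
for t in ("bar_a_center","bar_b_center"): print(t,[(round(d["score"],2),np.round(d["at"],4)) for d in models.mark_of(t,"scene")[:1]])
s=cv2.imread("pics/p2_side.png")[320:480,230:380]; c=b[210:310,80:260,::-1]
cv2.imwrite("pics/p2.png",np.hstack([cv2.resize(s,(400,427),interpolation=cv2.INTER_CUBIC)[:300*1] if 0 else cv2.resize(s,(390,416),interpolation=cv2.INTER_CUBIC),cv2.copyMakeBorder(cv2.resize(c,(400,222),interpolation=cv2.INTER_CUBIC),0,194,0,0,cv2.BORDER_CONSTANT)]))
```

```text
nan
0.083 [-0.318  2.761  1.183] nan -0.12918942234486305
  return _methods._mean(a, axis=axis, dtype=dtype,
  ret = ret.dtype.type(ret / rcount)
Traceback (most recent call last):
IndexError: invalid index to scalar variable.
```

Run:
```python
from h import *
from plant import r, gripper_to, vision, models, telemetry
np.set_printoptions(precision=3,suppress=True)
def F():
    v=[]
    for _ in range(6): r.hold(.02); v.append(telemetry.current_wrist_force())
    return np.mean(v,0)
print(F())
for y in np.arange(.081,.0725,-.002):
    r.move_l(S(0,y,.082),vel=.03); a=np.array(telemetry.current_wrist_force()); f=F(); print(round(y,4),a,f,telemetry.current_ee_pos()[1])
    if f[1]>8: break
print(telemetry.current_t())
for c in ("side","scene"):
    b=vision.snapshot(c); cv2.imwrite(f"pics/p2_{c}.png",b[:,:,::-1])
    for t in ("bar_a_center","bar_b_center"): print(t,[(round(d["score"],2),np.round(d["at"],4)) for d in models.mark_of(t,c)[:1]])
s=cv2.imread("pics/p2_side.png")[320:480,230:380]; c=b[210:310,80:260,::-1]
cv2.imwrite("pics/p2.png",np.hstack([cv2.resize(s,(390,416),interpolation=cv2.INTER_CUBIC),cv2.copyMakeBorder(cv2.resize(c,(400,222),interpolation=cv2.INTER_CUBIC),0,194,0,0,cv2.BORDER_CONSTANT)]))
```

```text
[-0.118  2.709  1.454]
0.081 [-0.243  3.636  1.957] [-0.026  2.985  2.496] -0.13142371087106644
0.079 [-0.105  3.629  3.123] [-0.448  3.965  3.073] -0.13342629863786595
0.077 [-0.171  5.671  3.392] [0.26  5.978 3.577] -0.13491643807572803
0.075 [-0.754  7.285  4.463] [-0.389  7.364  4.538] -0.13628559622510616
0.073 [0.15  9.193 4.416] [-0.109  9.281  5.35 ] -0.13761430739758068
28.1917
bar_a_center [(0.86, array([ 0.484, -0.24 ,  0.069]))]
bar_b_center [(0.94, array([ 0.493, -0.239,  0.065]))]
bar_a_center [(0.74, array([ 0.481, -0.239,  0.072]))]
bar_b_center [(0.69, array([ 0.498, -0.236,  0.069]))]
```

View pics/p2.png

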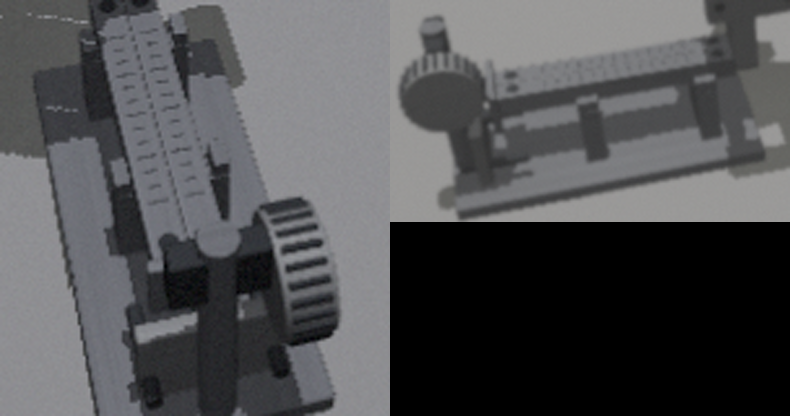

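The bars look flush. Friction is about 3 N, the plate was met at TCP y ≈ -0.1335, and it is now pressed in roughly 4–7 mm. I'll back off and check.

Run:
```python
from h import *
from plant import r, gripper_to, vision, models, telemetry
np.set_printoptions(precision=4,suppress=True)
r.move_l(S(0,.085,.082),vel=.03); r.move_l(S(0,.14,.082),vel=.1); r.move_l(S(0,.14,.2),vel=.15)
r.move_l(S(0,-.02,.33),vel=.2); r.hold(.3)
cal=vision.get_calibration("wrist"); np.save("pics/fin_cal.npy",cal,allow_pickle=True)
im=vision.snapshot("wrist"); cv2.imwrite("pics/fin.png",im[:,:,::-1])
for t in ("bar_a_center","bar_b_center"): print(t,[(round(d["score"],2),np.round(d["at"],4)) for d in models.mark_of(t,"wrist")[:1]])
m=models.regions_of("stand","wrist")[0]["pixels"]; v,u=np.where(m); print(u.min(),u.max(),v.min(),v.max(),telemetry.current_t())
u0,u1,v0,v1=max(u.min()-5,0),u.max()+5,max(v.min()-5,0),v.max()+5
k=min(800/(u1-u0),600/(v1-v0)); print(u0,v0,k)
cv2.imwrite("pics/fin_c.png",cv2.resize(im[v0:v1,u0:u1,::-1],None,fx=k,fy=k,interpolation=cv2.INTER_CUBIC)[:600,:800])
```

```text
bar_a_center [(0.65, array([ 0.4824, -0.24  ,  0.0677]))]
bar_b_center [(0.79, array([ 0.4965, -0.2345,  0.0654]))]
273 368 111 352 32.3583
268 106 2.3904382470119523
```

View pics/fin_c.png

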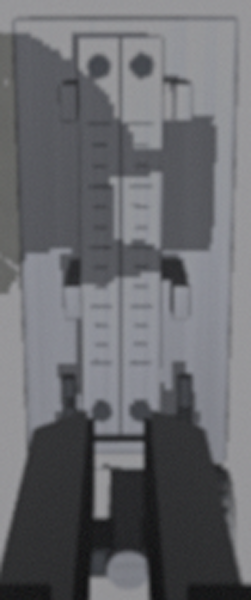

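Run:
```python
from h import *
np.set_printoptions(precision=4,suppress=True)
cal=np.load("pics/fin_cal.npy",allow_pickle=True).item(); k=2.3904
c=lambda p:[(268+(x+.5)/k-.5,106+(y+.5)/k-.5) for x,y in p]
print("bar ends",unproj(cal,c([(98,37),(142,37),(120,436)]),.078))
print("plate top edges",unproj(cal,c([(120,441),(120,455)]),.086))
print("base +y edge",unproj(cal,c([(120,18)]),.012))
```

```text
bar ends [[ 0.4787 -0.1453  0.078 ]
 [ 0.4971 -0.1451  0.078 ]
 [ 0.49   -0.3253  0.078 ]]
plate top edges [[ 0.4901 -0.3244  0.086 ]
 [ 0.4901 -0.3314  0.086 ]]
base +y edge [[ 0.4875 -0.1356  0.012 ]]
```

```bash
python3 -c "
from plant import r
print(r.sign_off())"
```

```text
the job is handed in; nothing more can be done
None
```

I handed the job in at about 32 s: both bars lie in the saddles with their ends flush to within about 0.5 mm, and the end plate is pressed in by about 4 mm (from the image and from push force); the gripper is clear and I steered around the bystanders, but did not re-measure their positions, and the hand-in returned no verdict.

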